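# Valve block back in its storage bay, keeper bar laid flush

## Robot

A 6-joint arm with a two-finger parallel gripper is mounted at the origin on the work surface. World frame = base frame: x ahead of the robot, y to its left, z up, the work surface at z = 0. Lengths are in m, angles in degrees, forces in N, time in s.
With the tool pointing down it reaches from about 0.3 to 0.775 m from the base axis. Payload 14.6 kg.
Tool frame: the origin (TCP) lies midway between the tips of the shut fingers; the grasp point (between the pads) lies 19 mm behind it; z points along the fingers, y is the line along which they close (so a half turn about z gives the same grasp; the last joint's range is limited). The gripper opens to 85 mm and grips with 20 to 120 N. Pads are 22 mm wide; open, the fingers measure 114 mm over their backs; the gripper's body (76 mm by 85 mm) begins 54 mm behind the grasp point. The pads swing forward as they close: fully open they stand 13 mm farther back than shut.
Start: joints at [-69.993, 17.183, 87.147, -0, 75.671, -3.816], TCP at [0.222, -0.503, 0.231] pointing down, gripper open.
Joint ranges: [-173.82, 173.82], [-45.26, 126.66], [13.44, 144.39], [-59.66, 239.66], [0, 175.72], [-146.38, 146.38]. Speed limits (degrees/s): [127.2, 127.2, 147.25, 180, 180, 180].

## Interface

Orientations are given as [roll, pitch, yaw] about the fixed x, y, z axes, in that order (R = Rz(yaw) Ry(pitch) Rx(roll)).
In Python, from plant import bot gives the robot as it stands. The module is installed in compiled form; this text tells all that it offers.
- The arm moves only by the tool apply_moves, never from a script. Its argument "deltas" is a list of rows, each a list of 3 entries, a list of its own where there are three numbers: the shift along the tool's x, y, z normalised to -1 to 1, where 1 is 50 cm, then the turn, a rotation vector about the tool's x, y, z normalised to -1 to 1, where 1 is pi/4 rad, then the opening, from -1 (shut) to 1 (fully open). In form: [[[dx, dy, dz], [wx, wy, wz], claw], ...]. A call has 1 to 10 rows; each row is the pose to reach, as a shift and turn from the pose commanded when the call began, along the tool's axes at that moment; what a row does not reach only later rows make up. A row lasts 1/8 s, in which the tool goes at most 62.5 mm and 10.7 degrees, less where a joint would pass 70% of its speed; a pose out of reach is approached as far as the arm can. A call with a number of a shift or a turn outside -1 to 1 is refused whole. A call with a gripper value outside its range is refused whole. The fingers move at their own pace and stop on an object; "grip_force" is the grip in N (left out, the last holds). Time passes only in rows, so rows that repeat a pose let the fingers close. It gives the time, the measured TCP pose, the force, the opening and the grip force at its end, in the units of the state.
- bot.get_obs(): the state, without advancing time (a new reading comes with each control period).
- bot.read_camera(name): name is "side" or "top" or "wrist"; returns a dict with "frame" (420x560x3 uint8, blue, green, red), "intrinsics" (3x3 intrinsics, pixels), "k1" (the pictures are not rectified: a ray, as slopes to the right and down, at radius r is drawn at 1 + k1 r^2 times it, then the intrinsics apply), "rvec" (rotation vector, rad) and "tvec" (3), from world to camera coordinates, as OpenCV has them; the wrist camera has in their place "tool_from_camera" (4x4, takes a point from camera to tool coordinates, whose origin is the TCP and whose axes are the flange's). Camera axes: x right, y down, z forward; pixel columns grow to the right and rows downward; lengths in m; the calibration is good to about 2 mm. A picture is of the moment at which its call begins: read the wrist's pose just before it. There is no depth.
- bot.hand_in(): hands the job in; it is judged then, once.
The state is a dict: "time": time; "joint_pos": joint angles; "qd": joint speeds; "effort": joint torques, N m; "ee_pos": TCP position; "orientation": TCP orientation; "contact_force": force on the tool from outside, world axes, zero at the start; "ft_torque": the same for the moment, N m; "gripper_width": finger opening in m; "grip_force": force on a finger pad.
Only numpy, scipy, OpenCV 4.12 (cv2) and the standard library are available. Lean on these libraries where they do the work, as an engineer would, in place of code of your own. Each camera call takes 0.05 s, during which the arm holds its last target. There are 200 camera calls.

## Task

The loose valve block with two round port plugs on top belongs in the storage bay whose label shows two dots: slide it along the bench, without lifting or tipping it, fully home against the back of that bay. Then lay the square steel keeper bar on the bench across the middle of the block's exposed front face, flush against it. Leave the stored valve block and the other hardware where they stand.

Things in the scene. Friction and masses are not known exactly. Their poses are not given: they have to be found in the camera images.
- valve: Loose aluminium valve block, 110 (x) by 90 (y) by 42 mm high, 0.6 to 0.95 kg, two dark round port plugs side by side along y on its top (2 mm proud, too low to grip); too wide to be grasped, it is pushed. Origin at the centre of its underside.
- keeper: Keeper bar: plain square steel bar, 20 (x) by 130 (y, its length) by 20 mm high, about 0.4 kg, lying on the bench. Origin at the centre of its underside.
- keeper_mid (a point): Centre of the keeper bar, 10 mm above its underside; axes as the bar's.
- rack: Fixed grey rack of three bays open at the front (-x) and top; the bench is their floor. Origin on the bench, middle of the mouths; x into the bays, y along the row. Bays at y = -110, 0, 110 mm, 104 mm wide inside; dividers 6 mm thick, 45 high, 100 deep; the back wall is a ledge 60 high, x = 100 to 150, with the labels on top. A 110 mm block fully home stands 10 mm out.
- label_one: Paper label 44 by 92 mm with one black dot (20 mm across), flat on the ledge behind the middle of its bay, 60 mm above the bench. Axes as the rack's. That bay is empty and stays so. Origin at its centre, underside.
- label_two: Paper label with two black dots, flat on the ledge behind the middle of the bay of the two-plug valve; which bay it marks varies. Axes as the rack's; origin at its centre, 60 mm above the bench, 25 mm (in x) behind the front of the back wall: a 110 mm block fully home has its centre 80 mm in front (-x) of it.
- label_three: Paper label with three black dots, behind the bay of the stored valve. Axes and origin as for the others.
- stored_valve: Bystander: a like valve block of the same size with three port plugs, already home in the three-dot bay. Origin at the centre of its underside.
- filter: Bystander: upright white filter cartridge with a dark cap, 44 mm across, 112 mm high, standing in front of the three-dot bay. Origin at the centre of its foot.
- lever_valve: Bystander: dark steel valve 90 (x) by 60 (y, with a 22 mm stub on its +y side) by 55 mm high, with a lever with a black ball up to 142 mm. Origin at the centre of its underside.
- flange: Bystander: dark round pipe flange, 80 mm across, 50 mm high. Origin at the centre of its underside.
There are look-alikes about, which are no part of the job. Of the things that look like the keeper, take the one that is farthest to the robot's right at the start. Leave any green look-alike of the valve alone.

How it is judged (in metres and radians):
On the way, in this order (a step that is already met when the one before it is completed fails the run):
1. the two-plug valve block is fully home in the two-dot bay (x of valve in the frame of label_two between -0.085 and -0.075 m and y of valve in the frame of label_two between -0.012 and 0.012 m and angle between the x axis of valve and the x axis of label_two, either way round below 0.08 rad and angle between valve's own z axis and vertical below 0.05 rad and height (world z) of valve below 0.005 m), for 0.2 s.
2. the keeper bar lies flush against the front face of the block (all of step 1 and x of keeper_mid in the frame of valve between -0.069 and 0.069 m and x of keeper_mid in the frame of label_two below -0.13 m and y of keeper_mid in the frame of valve between -0.025 and 0.025 m and angle between the y axis of keeper and the y axis of valve, either way round below 0.04 rad and height (world z) of keeper_mid between 0.006 and 0.014 m), for 0.2 s.
At the end, for the whole second after the job is handed in: The two-plug block stands flat in the two-dot bay, within 5 mm of the back wall and square to within 0.08 rad; the keeper bar lies on the bench before its front face, gap at most 4 mm, parallel to within 0.04 rad, its middle within 25 mm of the block's; both at rest (all of step 2 and linear speed of each of valve, keeper below 0.01 m/s); the robot touches nothing.
It fails at once if the upright filter is shifted by more than 12 mm or tipped (distance of filter from where it was at the start of the episode above 0.012 m or angle between filter's own z axis and vertical above 0.2 rad).
It fails at once if the lever valve is shifted by more than 12 mm or tipped (distance of lever_valve from where it was at the start of the episode above 0.012 m or angle between lever_valve's own z axis and vertical above 0.2 rad).
It fails at once if the pipe flange is shifted by more than 12 mm or tipped (distance of flange from where it was at the start of the episode above 0.012 m or angle between flange's own z axis and vertical above 0.2 rad).
It fails at once if the stored three-plug valve is shifted by more than 12 mm or tipped (distance of stored_valve from where it was at the start of the episode above 0.012 m or angle between stored_valve's own z axis and vertical above 0.2 rad).
It fails at once if the loose valve block is lifted off the bench (more than 12 mm) or tipped (height (world z) of valve above 0.012 m or angle between valve's own z axis and vertical above 0.25 rad).
It also fails if it takes over 72 s, if anything falls off the work surface, if the arm or the gripper's body presses on something with over 40 N, if the wrist force passes 120 N, or if a joint passes its speed limit or range.

## Working session

There is one attempt and no reset: what is moved stays moved. The work goes in short steps, Python scripts to look and compute and a tool call to move; the robot and the scene stay as the last step left them, time stands still between calls to the robot, and variables do not carry over. Pictures are saved under pics/ and viewed, at most 12 in all, crops included, and the job is handed in when it is done.

Besides the shell and the picture viewer there is one more tool, called after "Call:" by a JSON object that holds its "api" and its "payload", one argument or row to a line. apply_moves: Moves the arm, as the interface text tells. Scaled input: -1 to 1 covers 50 cm each way for a shift and pi/4 rad each way for a turn. Its arguments: {"type":"object","properties":{"deltas":{"type":"array","items":{"type":"array"}},"grip_force":{"type":"number"}},"required":["deltas"]}

```bash
mkdir -p pics
cat > h.py <<'E'
import numpy as np, cv2
from plant import bot
def grab(n,f):
    o=bot.get_obs(); c=bot.read_camera(n); cv2.imwrite('pics/'+f+'.png',c['frame']); 
    np.savez('pics/'+f+'.npz',o=np.r_[o['ee_pos'],o['orientation']],**{k:c[k] for k in c if k!='frame'})
E
python3 - <<'E'
from h import *
grab('top','t1');grab('side','s1')
print(bot.get_obs())
d=np.load('pics/t1.npz');print({k:d[k] for k in d})
d=np.load('pics/s1.npz');print({k:d[k] for k in d})
E
```

```text
{'time': 0.1, 'joint_pos': array([-6.99902901e+01,  1.72138101e+01,  8.71769395e+01, -6.95198582e-04,
        7.56730089e+01, -3.81561775e+00]), 'qd': array([ 0.02283334, -0.06042634, -0.12767082, -0.06097613, -0.03309877,
        0.02077303]), 'effort': array([ 1.99229282e-03, -5.44380069e+01, -3.62368476e+01, -5.74200340e-05,
        3.02004315e-03, -7.20718094e-05]), 'ee_pos': array([ 0.22209334, -0.50292181,  0.23076355]), 'orientation': array([-1.79936338e+02, -3.57097044e-03,  2.38254981e+01]), 'contact_force': array([ 0.12497892,  0.04070953, -0.9774795 ]), 'ft_torque': array([-0.00912392,  0.04221759,  0.04009613]), 'grip_force': 0.0, 'gripper_width': 0.085274322012464}
{'o': array([ 2.22058165e-01, -5.02911093e-01,  2.30714780e-01, -1.79931235e+02,
       -5.26802897e-03,  2.38216102e+01]), 'intrinsics': array([[483.10114126,   0.        , 274.5953595 ],
       [  0.        , 483.10114126, 215.523232  ],
       [  0.        ,   0.        ,   1.        ]]), 'k1': array(-0.14863016), 'rvec': array([ 2.1862543 , -2.14020705,  0.12337489]), 'tvec': array([0.04196743, 0.51746786, 1.31147048])}
{'o': array([ 2.22076262e-01, -5.02911034e-01,  2.30718953e-01, -1.79932521e+02,
       -5.63741887e-03,  2.38237238e+01]), 'intrinsics': array([[426.74489226,   0.        , 278.64086866],
       [  0.        , 426.74489226, 210.41432507],
       [  0.        ,   0.        ,   1.        ]]), 'k1': array(0.03094042), 'rvec': array([ 0.82138129, -2.55974406,  1.11148732]), 'tvec': array([0.46735781, 0.25483836, 1.04551323])}
```

View pics/t1.png

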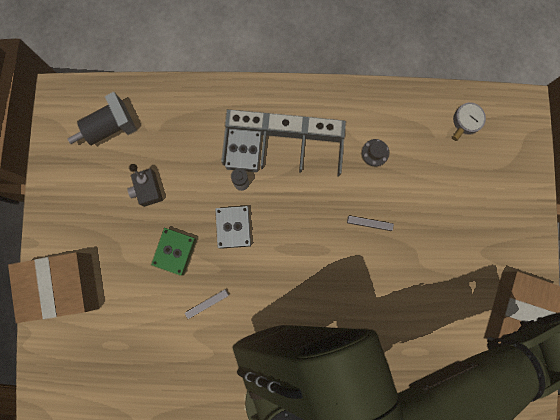

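View pics/s1.png

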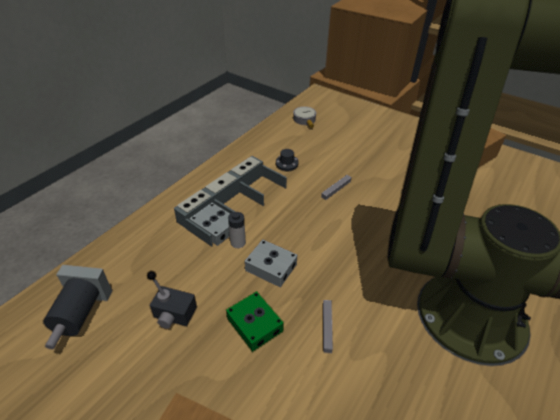

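The top view shows the loose valve at about (234,227), with two plugs. The two-dot label is at (326,127), marking the right-hand bay. The filter is at (240,178) in front of the stored valve, and the flange is at (375,152). The bars are at (370,222), which is the right one, and (208,303). The green decoy is at (174,250). The side view agrees: loose valve (271,261), right bar (337,187).

```bash
cat >> h.py <<'E'
from scipy.spatial.transform import Rotation as Ro
def ray(f,px):
    d=np.load('pics/'+f+'.npz');K=d['intrinsics'];k1=float(d['k1'])
    q=(np.asarray(px,float).reshape(-1,2)-K[:2,2])/K[0,0]
    p=cv2.undistortPoints(np.asarray(px,float).reshape(-1,1,2),K,np.array([k1,0,0,0,0.])).reshape(-1,2)
    v=np.c_[p,np.ones(len(p))]
    if 'rvec' in d:
        R=cv2.Rodrigues(d['rvec'])[0];return -R.T@d['tvec'],v@R
    o=d['o'];T=d['tool_from_camera'];R=Ro.from_euler('xyz',o[3:],degrees=True).as_matrix()
    return R@T[:3,3]+o[:3],v@(R@T[:3,:3]).T
def onz(f,px,z):
    c,v=ray(f,px);return c+v*((z-c[2])/v[:,2])[:,None]
def tri(a,pa,b,pb):
    c1,v1=ray(a,pa);c2,v2=ray(b,pb);out=[]
    for u,w in zip(v1,v2):
        s=np.linalg.lstsq(np.c_[u,-w],c2-c1,rcond=None)[0];p,q=c1+u*s[0],c2+w*s[1];out.append(np.r_[(p+q)/2,np.linalg.norm(p-q)])
    return np.array(out)
E
python3 - <<'E'
from h import *
np.set_printoptions(precision=4,suppress=True)
im=cv2.imread('pics/t1.png')
a=cv2.resize(im[95:315,140:410],None,fx=2.9,fy=2.7,interpolation=cv2.INTER_CUBIC) 
cv2.imwrite('pics/t1c.png',a)
print('tri valve, keeper',tri('t1',[[234,227],[370.5,222.5]],'s1',[[271,261],[337,187]]))
print('labels', onz('t1',[[244,119],[285.5,122.5],[326,127]],.06))
print('valve',onz('t1',[234,227],.044),'keeper',onz('t1',[370.5,222.5],.02))
print('flange,filter',onz('t1',[[375,152]],.05),onz('t1',[[240,178]],.112))
E
```

```text
tri valve, keeper [[ 0.4819  0.1648  0.0257  0.0011]
 [ 0.5018 -0.22    0.0097  0.0062]]
labels [[ 0.7824  0.1441  0.06  ]
 [ 0.7746  0.0281  0.06  ]
 [ 0.7645 -0.0851  0.06  ]]
valve [[0.4808 0.1635 0.044 ]] keeper [[ 0.5036 -0.2167  0.02  ]]
flange,filter [[ 0.6991 -0.2244  0.05  ]] [[0.6044 0.146  0.112 ]]
```

View pics/t1c.png

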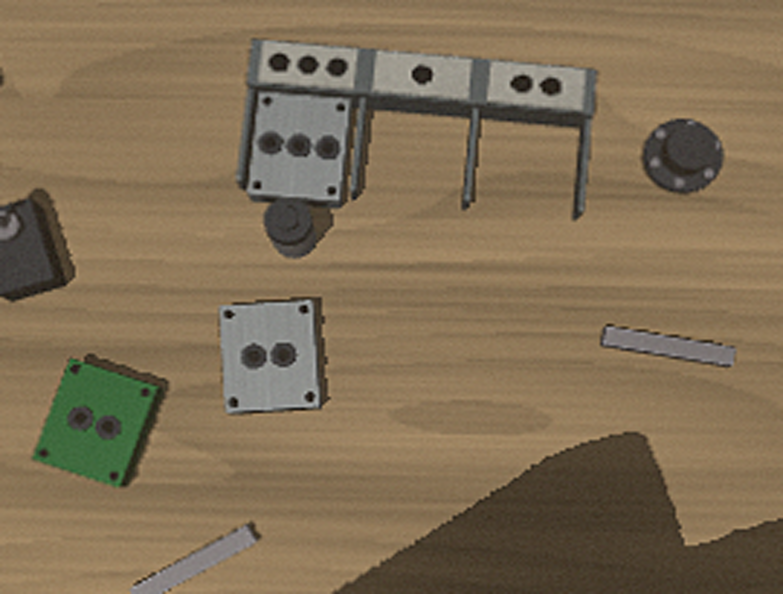

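```bash
cat >> h.py <<'E'
np.set_printoptions(precision=4,suppress=True)
def plan(x,y,z,yaw):
    o=bot.get_obs();R=Ro.from_euler('xyz',o['orientation'],degrees=True)
    R2=Ro.from_euler('xyz',[180,0,yaw],degrees=True)
    print('shift',R.inv().apply(np.array([x,y,z])-o['ee_pos'])/.5,'turn',(R.inv()*R2).as_rotvec()/(np.pi/4))
E
python3 - <<'E'
from h import *
cr=lambda a:np.asarray(a,float)/[2.9,2.7]+[140,95]-[.33,.31]
def yawof(v,m=90):
    a=np.degrees(np.arctan2(v[1],v[0])); return (a+45)%90-45
V=onz('t1',cr([[220,308],[318,299],[323,406],[230,413]]),.042)
print('valve',V[:,:2],V.mean(0),[yawof(V[(i+1)%4]-V[i]) for i in range(4)])
D=onz('t1',cr([[279,62],[337,66.5],[422,74],[522,84],[550,86]]),.06)
print(D[:,:2]);print('rackyaw',yawof(D[4]-D[0]),'label2',(D[3]+D[4])/2)
r=np.radians(yawof(D[4]-D[0]));X=np.array([np.cos(r),np.sin(r)]);print('home',((D[3]+D[4])/2)[:2]-.08*X)
B=onz('t1',cr([[604,325],[735,348],[731,366],[601,345]]),.02)
print('keeper',B.mean(0),yawof(B[1]-B[0]),yawof(B[2]-B[3]),np.linalg.norm(B[1]-B[0]))
rd=onz('t1',cr([[578,216],[466,207]]),.045);print('divider tips',rd)
plan(.45,.29,.2,85)
E
```

```text
valve [[0.5303 0.2163]
 [0.5415 0.1232]
 [0.4324 0.1156]
 [0.4233 0.2032]] [0.4819 0.1645 0.042 ] [np.float64(6.876278773072073), np.float64(4.005444713321566), np.float64(5.926066139434397), np.float64(6.993770907280904)]
[[ 0.7859  0.167 ]
 [ 0.7821  0.1109]
 [ 0.7758  0.029 ]
 [ 0.7674 -0.0674]
 [ 0.766  -0.0944]]
rackyaw -4.352616353641267 label2 [ 0.7667 -0.0809  0.06  ]
home [ 0.687  -0.0748]
keeper [ 0.5026 -0.2153  0.02  ] -9.453465149065863 -8.652314165370555 0.1302801153446228
divider tips [[ 0.6327 -0.1236  0.045 ]
 [ 0.6396 -0.0159  0.045 ]]
shift [ 1.0576 -1.2665  0.063 ] turn [-0.0012 -0.0008 -1.3594]
```

```bash
python3 -c "
from h import *
plan(.40,-.10,.22,60)"
```

```text
shift [ 0.651  -0.5934  0.0222] turn [-0.0013 -0.0005 -0.8039]
```

Call:
{"api": "apply_moves", "payload": {
  "deltas": [
    [[0.65,-0.59,0.02],[0,0,-0.8],0.41],
    [[0.65,-0.59,0.02],[0,0,-0.8],0.41],
    [[0.65,-0.59,0.02],[0,0,-0.8],0.41],
    [[0.65,-0.59,0.02],[0,0,-0.8],0.41],
    [[0.65,-0.59,0.02],[0,0,-0.8],0.41],
    [[0.65,-0.59,0.02],[0,0,-0.8],0.41],
    [[0.65,-0.59,0.02],[0,0,-0.8],0.41],
    [[0.65,-0.59,0.02],[0,0,-0.8],0.41],
    [[0.65,-0.59,0.02],[0,0,-0.8],0.41]
  ]
}}

```text
time: 1.23
ee_pos: [0.4002, -0.102, 0.2211]
orientation: [-180.0, 0.0, 59.9]
contact_force: [0.1, -0.9, -0.2]
gripper_width: 0.06
grip_force: 0.0
```

```bash
python3 -c "
from h import *
grab('top','t2')
plan(.475,.234,.15,85.5)"
```

```text
shift [ 0.6572 -0.2091  0.1423] turn [-0.0005  0.0001 -0.5714]
```

View pics/t2.png

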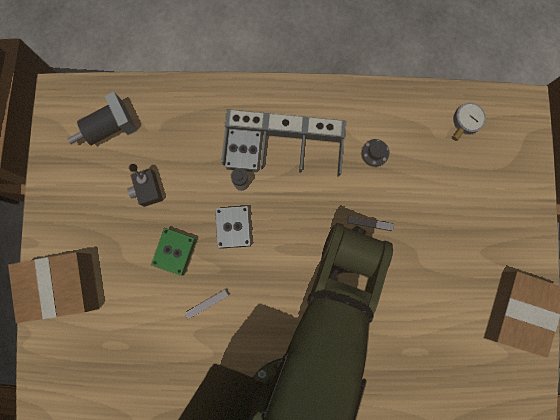

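The area that was hidden on the right has no other bar, so the keeper is the one at (370,222). Next I'll go above the valve's +y side.

Call:
{"api": "apply_moves", "payload": {
  "deltas": [
    [[0.657,-0.209,0.0],[0,0,-0.57],0.41],
    [[0.657,-0.209,0.0],[0,0,-0.57],0.41],
    [[0.657,-0.209,0.0],[0,0,-0.57],0.41],
    [[0.657,-0.209,0.0],[0,0,-0.57],0.41],
    [[0.657,-0.209,0.0],[0,0,-0.57],0.41],
    [[0.657,-0.209,0.0],[0,0,-0.57],0.41],
    [[0.657,-0.209,0.0],[0,0,-0.57],0.41],
    [[0.657,-0.209,0.14],[0,0,-0.57],0.41],
    [[0.657,-0.209,0.14],[0,0,-0.57],0.41]
  ]
}}

```text
time: 2.4
ee_pos: [0.4739, 0.2321, 0.1483]
orientation: [-179.7, 0.2, 85.3]
contact_force: [0.6, 0.6, 0.5]
gripper_width: 0.0605
grip_force: 0.0
```

```bash
python3 -c "
from h import *
grab('wrist','w1');print(np.load('pics/w1.npz')['o'])
plan(.475,.234,.012,85.5)"
```

```text
[   0.4739    0.2321    0.1483 -179.666     0.1777   85.3396]
shift [0.0031 0.0013 0.2757] turn [-0.0045  0.0024 -0.0033]
```

View pics/w1.png

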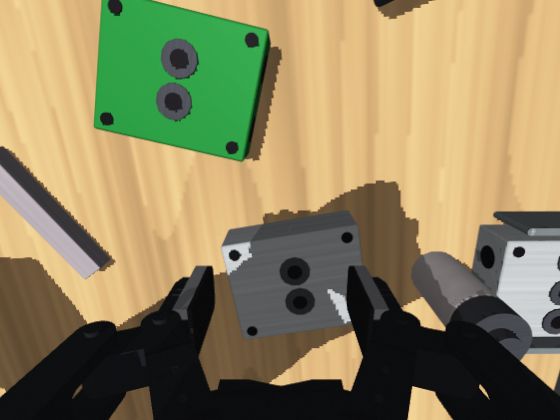

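The wrist view shows the valve's plugs at (294,272) and (300,302), and its near (+y) top edge running from (224,243) to (353,222). The green block's near corner is at (245,160).

```bash
python3 -c "
from h import *
print('plugs',onz('w1',[[294,272],[300,302]],.044).mean(0))
print('edge',onz('w1',[[224,243],[353,222]],.042),'green',onz('w1',[[245,160],[96,128],[268,32]],.042))
print('bolts',onz('w1',[[235,255],[347,237],[252,331]],.042))
plan(.475,.237,.012,85.5)"
```

```text
plugs [0.4806 0.1691 0.044 ]
edge [[0.4261 0.2113 0.042 ]
 [0.5271 0.2208 0.042 ]] green [[0.4498 0.2746 0.042 ]
 [0.3467 0.3057 0.042 ]
 [0.4741 0.3565 0.042 ]]
bolts [[0.4334 0.2004 0.042 ]
 [0.5223 0.2088 0.042 ]
 [0.4394 0.1288 0.042 ]]
shift [0.0091 0.0009 0.2757] turn [-0.0045  0.0024 -0.0033]
```

Call:
{"api": "apply_moves", "payload": {
  "deltas": [
    [[0.017,0.001,0.0],[0,0,0],0.41],
    [[0.017,0.001,0.1],[0,0,0],0.41],
    [[0.017,0.001,0.2],[0,0,0],0.41],
    [[0.017,0.001,0.275],[0,0,0],0.41],
    [[0.017,0.001,0.275],[0,0,0],0.41]
  ]
}}

```text
time: 3.08
ee_pos: [0.4762, 0.243, 0.0135]
orientation: [-179.9, 0.0, 85.5]
contact_force: [0.1, 0.5, 0.5]
gripper_width: 0.0604
grip_force: 0.0
```

```bash
python3 -c "
from h import *
grab('wrist','w2');print(np.load('pics/w2.npz')['o'])
for s in [.0,.1,.2,.263]:
  plan(.475+s*.05,.241-s*0.0,.012,85.5) if 0 else None
# final: valve +y face centre at x~.48 -> center y -.059 => tool y = -.059+.045+.011
plan(.478,-.003,.012,85.6)"
```

```text
[   0.4762    0.243     0.0135 -179.903     0.0488   85.4624]
shift [-0.4911  0.0407  0.0063] turn [ 0.0011 -0.0006 -0.003 ]
```

Call:
{"api": "apply_moves", "payload": {
  "deltas": [
    [[-0.02,0,0],[0,0,0],0.41],
    [[-0.04,0,0],[0,0,0],0.41],
    [[-0.06,0,0],[0,0,0],0.41],
    [[-0.085,0,0],[0,0,0],0.41],
    [[-0.11,0,0],[0,0,0],0.41],
    [[-0.135,0,0],[0,0,0],0.41],
    [[-0.16,0,0],[0,0,0],0.41],
    [[-0.185,0,0],[0,0,0],0.41],
    [[-0.2,0,0],[0,0,0],0.41],
    [[-0.2,0,0],[0,0,0],0.41]
  ]
}}

```text
time: 4.38
ee_pos: [0.4689, 0.1426, 0.0149]
orientation: [179.9, -0.0, 85.4]
contact_force: [0.4, 0.7, -0.9]
gripper_width: 0.0604
grip_force: 0.0
```

```bash
python3 -c "
from h import *
grab('wrist','w3');print(np.load('pics/w3.npz')['o'])
grab('side','s2')
a=cv2.imread('pics/w3.png');b=cv2.imread('pics/s2.png');cv2.imwrite('pics/c3.png',cv2.resize(np.hstack([a,b]),(800,300)))"
```

```text
[  0.4689   0.1426   0.0149 179.9     -0.0268  85.4209]
```

View pics/c3.png

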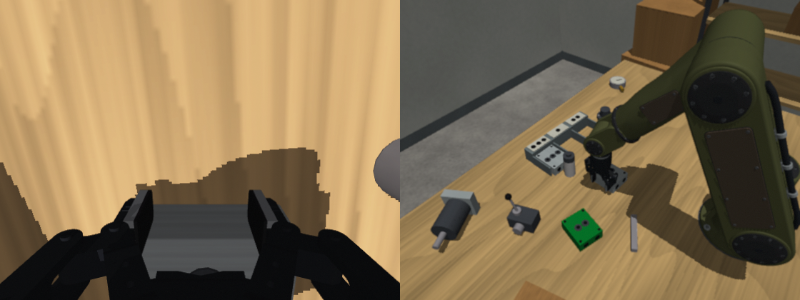

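The block is flush across both fingers and sliding well, with its near edge at row 205 of the combined picture. I'll continue the push.

Call:
{"api": "apply_moves", "payload": {
  "deltas": [
    [[-0.03,0,0.004],[0,0,0],0.41],
    [[-0.06,0,0.004],[0,0,0],0.41],
    [[-0.095,0,0.004],[0,0,0],0.41],
    [[-0.13,0,0.004],[0,0,0],0.41],
    [[-0.165,0,0.004],[0,0,0],0.41],
    [[-0.2,0,0.004],[0,0,0],0.41],
    [[-0.235,0,0.004],[0,0,0],0.41],
    [[-0.265,0,0.004],[0,0,0],0.41],
    [[-0.29,0,0.004],[0,0,0],0.41],
    [[-0.29,0,0.004],[0,0,0],0.41]
  ]
}}

```text
time: 5.72
ee_pos: [0.4568, -0.0018, 0.0119]
orientation: [-180.0, 0.0, 85.4]
contact_force: [0.8, 0.2, -0.5]
gripper_width: 0.06
grip_force: 0.0
```

Call:
{"api": "apply_moves", "payload": {
  "deltas": [
    [[0.05,0,-0.05],[0,0,0],0.41],
    [[0.05,0,-0.15],[0,0,0],0.41],
    [[0.05,0,-0.25],[0,0,0],0.41],
    [[0.05,0,-0.32],[0,0,0],0.41],
    [[0.05,0,-0.32],[0,0,0],0.41]
  ]
}}

```text
time: 6.35
ee_pos: [0.4598, 0.024, 0.1741]
orientation: [179.7, -0.0, 85.5]
contact_force: [0.9, 0.3, 0.2]
gripper_width: 0.0604
grip_force: 0.0
```

```bash
python3 -c "
from h import *
grab('wrist','w4');print(np.load('pics/w4.npz')['o'])
plan(.35,-.05,.17,40);plan(.35,-.05,.17,-4.4)"
```

```text
[  0.4598   0.024    0.1741 179.7449  -0.0038  85.4976]
shift [-0.1645 -0.2058  0.0043] turn [ 0.0019 -0.0007  1.0109]
shift [-0.1645 -0.2058  0.0043] turn [ 0.0016 -0.0015  1.9976]
```

View pics/w4.png

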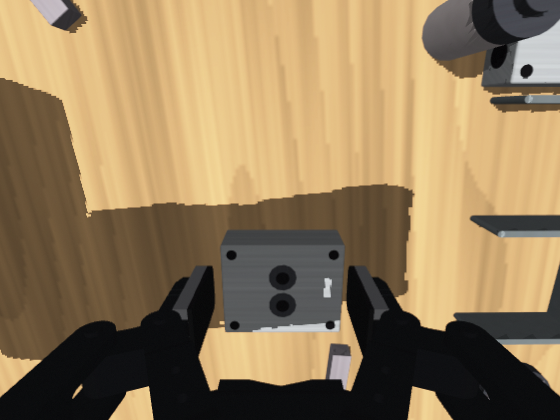

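The valve's bolts are at (231,255), (334,254), (235,325) and (330,325). It's square to the tool, and the divider mouths show on the right.

```bash
python3 -c "
from h import *
b=onz('w4',[[231,255],[334,254],[235,325],[330,325]],.042);print(b.mean(0),b)
print('plug',onz('w4',[[282,277],[282,305]],.044).mean(0))
print('div',onz('w4',[[472,217],[501,233],[455,315],[482,341]],.045))"
```

```text
[ 0.4548 -0.0574  0.042 ] [[ 0.4125 -0.0184  0.042 ]
 [ 0.5024 -0.0246  0.042 ]
 [ 0.4076 -0.0897  0.042 ]
 [ 0.4964 -0.0968  0.042 ]]
plug [ 0.4543 -0.0564  0.044 ]
div [[ 0.6184  0.0013  0.045 ]
 [ 0.6445 -0.0152  0.045 ]
 [ 0.6113 -0.0933  0.045 ]
 [ 0.6391 -0.1241  0.045 ]]
```

Call:
{"api": "apply_moves", "payload": {
  "deltas": [
    [[-0.07,-0.08,0],[0,0,0.25],0.41],
    [[-0.14,-0.19,0],[0,0,0.5],0.41],
    [[-0.165,-0.26,0],[0,0,0.75],0.41],
    [[-0.165,-0.28,0],[0,0,1],0.41],
    [[-0.165,-0.28,0],[0,0,1],0.41],
    [[-0.165,-0.28,0],[0,0,1],0.41]
  ]
}}

```text
time: 7.15
ee_pos: [0.3131, -0.0474, 0.1713]
orientation: [-180.0, 0.0, 40.7]
contact_force: [0.2, 0.5, -0.8]
gripper_width: 0.0602
grip_force: 0.0
```

```bash
python3 -c "
from h import *
plan(.36,-.05,.1,-4.4)"
```

```text
shift [0.0679 0.0652 0.1426] turn [-0.0007  0.0011  1.0016]
```

Call:
{"api": "apply_moves", "payload": {
  "deltas": [
    [[0.076,0.073,0],[0,0,1],0.41],
    [[0.076,0.073,0],[0,0,1],0.41],
    [[0.076,0.073,0.1],[0,0,1],0.41],
    [[0.076,0.073,0.15],[0,0,1],0.41],
    [[0.076,0.073,0.15],[0,0,1],0.41],
    [[0.076,0.073,0.25],[0,0,1],0.41],
    [[0.076,0.073,0.319],[0,0,1],0.41],
    [[0.076,0.073,0.319],[0,0,1],0.41]
  ]
}}

```text
time: 8.15
ee_pos: [0.365, -0.0504, 0.0117]
orientation: [-180.0, 0.2, -4.3]
contact_force: [0.9, 0.3, 0.6]
gripper_width: 0.0603
grip_force: 0.0
```

```bash
python3 -c "
from h import *
plan(.366,-.0503,.012,-4.4);plan(.5,-.0603,.012,-4.4);plan(.6212,-.0698,.012,-4.4)"
```

```text
shift [ 0.0019 -0.0004 -0.0006] turn [-0.0007  0.0042  0.0026]
shift [ 0.2707 -0.0005 -0.0015] turn [-0.0007  0.0042  0.0026]
shift [ 0.5138  0.0004 -0.0023] turn [-0.0007  0.0042  0.0026]
```

Call:
{"api": "apply_moves", "payload": {
  "deltas": [
    [[0.03,0,0],[0,0,0],0.41],
    [[0.06,0,0],[0,0,0],0.41],
    [[0.09,0,0],[0,0,0],0.41],
    [[0.12,0,0],[0,0,0],0.41],
    [[0.15,0,0],[0,0,0],0.41],
    [[0.18,0,0],[0,0,0],0.41],
    [[0.21,0,0],[0,0,0],0.41],
    [[0.24,0,0],[0,0,0],0.41],
    [[0.26,0,0],[0,0,0],0.41],
    [[0.27,0,0],[0,0,0],0.41]
  ]
}}

```text
time: 9.4
ee_pos: [0.5006, -0.0613, 0.014]
orientation: [180.0, -0.0, -4.4]
contact_force: [-7.1, 0.5, 4.5]
gripper_width: 0.0602
grip_force: 3.7
```

```bash
python3 -c "
from h import *
grab('wrist','w5');print(np.load('pics/w5.npz')['o'])"
```

```text
[  0.5006  -0.0613   0.014  179.994   -0.0209  -4.4064]
```

View pics/w5.png

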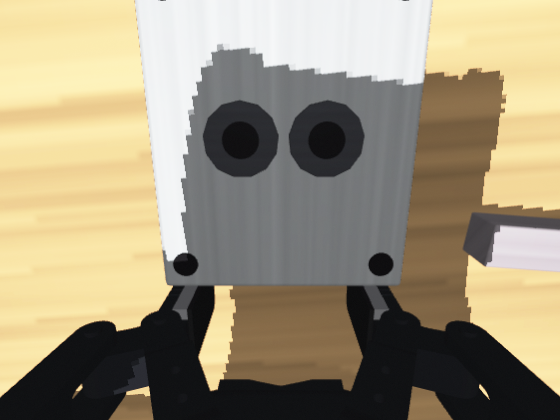

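The block is square on the fingers: bolts at (186,264) and (381,264), plugs at (240,139) and (327,139). The keeper's end at (470,240) is clear of it.

```bash
python3 -c "
from h import *
b=onz('w5',[[240,139],[327,139]],.044);print(b,b.mean(0))
b=onz('w5',[[167,284],[400,284]],.042);print(b,b.mean(0))
c=b.mean(0)[:2];print('lateral err',(c-[.687,-.0745])@np.array([np.sin(np.radians(4.4)),np.cos(np.radians(4.4))]))"
```

```text
[[ 0.5667 -0.0526  0.044 ]
 [ 0.5646 -0.0804  0.044 ]] [ 0.5656 -0.0665  0.044 ]
[[ 0.516  -0.0193  0.042 ]
 [ 0.5093 -0.1059  0.042 ]] [ 0.5127 -0.0626  0.042 ]
lateral err -0.0015259227013902938
```

Call:
{"api": "apply_moves", "payload": {
  "deltas": [
    [[0.025,0,0.004],[0,0,0],0.41],
    [[0.05,0,0.004],[0,0,0],0.41],
    [[0.08,0,0.004],[0,0,0],0.41],
    [[0.11,0,0.004],[0,0,0],0.41],
    [[0.14,0,0.004],[0,0,0],0.41],
    [[0.17,0,0.004],[0,0,0],0.41],
    [[0.19,0,0.004],[0,0,0],0.41],
    [[0.205,0,0.004],[0,0,0],0.41],
    [[0.215,0,0.004],[0,0,0],0.41],
    [[0.22,0,0.004],[0,0,0],0.41]
  ]
}}

```text
time: 10.7
ee_pos: [0.6098, -0.07, 0.0114]
orientation: [180.0, 0.0, -4.5]
contact_force: [-7.8, 1.2, 4.6]
gripper_width: 0.0603
grip_force: 3.5
```

Call:
{"api": "apply_moves", "payload": {
  "deltas": [
    [[0.004,0,0],[0,0,0],0.41],
    [[0.008,0,0],[0,0,0],0.41],
    [[0.011,0,0],[0,0,0],0.41],
    [[0.011,0,0],[0,0,0],0.41]
  ]
}}

```text
time: 11.2
ee_pos: [0.6153, -0.0704, 0.0114]
orientation: [180.0, -0.0, -4.5]
contact_force: [-5.2, 0.8, 3.2]
gripper_width: 0.0601
grip_force: 2.5
```

Call:
{"api": "apply_moves", "payload": {
  "deltas": [
    [[0.004,0,0],[0,0,0],0.41],
    [[0.007,0,0],[0,0,0],0.41],
    [[0.007,0,0],[0,0,0],0.41]
  ]
}}

```text
time: 11.58
ee_pos: [0.6188, -0.0707, 0.0113]
orientation: [180.0, -0.0, -4.5]
contact_force: [-5.7, 0.2, 3.0]
gripper_width: 0.0602
grip_force: 2.5
```

Call:
{"api": "apply_moves", "payload": {
  "deltas": [
    [[0.003,0,0],[0,0,0],0.41],
    [[0.003,0,0],[0,0,0],0.41]
  ]
}}

```text
time: 11.82
ee_pos: [0.6193, -0.0708, 0.0113]
orientation: [-180.0, 0.1, -4.5]
contact_force: [-14.0, 0.9, 9.1]
gripper_width: 0.0602
grip_force: 7.2
```

Call:
{"api": "apply_moves", "payload": {
  "deltas": [
    [[0.003,0,0],[0,0,0],0.41],
    [[0.003,0,0],[0,0,0],0.41]
  ]
}}

```text
time: 12.08
ee_pos: [0.6193, -0.0708, 0.0113]
orientation: [-180.0, 0.4, -4.5]
contact_force: [-29.8, 2.1, 19.0]
gripper_width: 0.0603
grip_force: 14.8
```

Call:
{"api": "apply_moves", "payload": {
  "deltas": [
    [[-0.03,0,0],[0,0,0],0.41],
    [[-0.06,0,-0.05],[0,0,0],0.41],
    [[-0.06,0,-0.15],[0,0,0],0.41],
    [[-0.06,0,-0.25],[0,0,0],0.41],
    [[-0.06,0,-0.36],[0,0,0],0.41],
    [[-0.06,0,-0.36],[0,0,0],0.41]
  ]
}}

```text
time: 12.82
ee_pos: [0.5935, -0.0688, 0.1961]
orientation: [179.9, -0.6, -4.5]
contact_force: [0.1, 0.1, 0.4]
gripper_width: 0.06
grip_force: 0.0
```

```bash
python3 -c "
from h import *
grab('wrist','w6');print(np.load('pics/w6.npz')['o'])
plan(.5,-.28,.19,38);plan(.5,-.28,.19,81)"
```

```text
[  0.5935  -0.0688   0.1961 179.9481  -0.5532  -4.4739]
shift [-0.1515  0.4358  0.0055] turn [ 0.003 -0.006 -0.944]
shift [-0.1515  0.4358  0.0055] turn [ 0.0053 -0.0048 -1.8996]
```

View pics/w6.png

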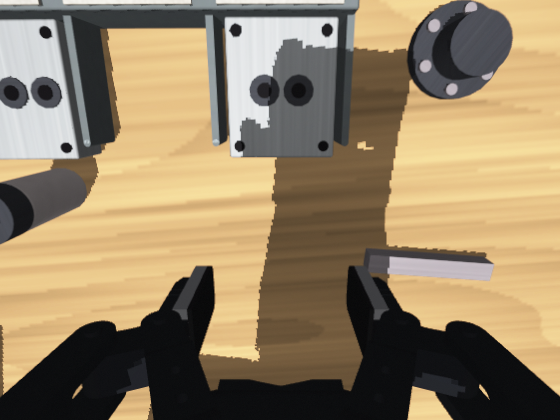

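The valve is home in the two-dot bay, with bolts at (236,30), (326,30), (240,146) and (323,146). The keeper's top face runs from about (371,264) to (492,271).

```bash
python3 -c "
from h import *
b=onz('w6',[[236,30],[326,30],[240,146],[323,146]],.042);print(b,b.mean(0))
print(onz('w6',[[230,157],[335,157]],.042))
k=onz('w6',[[371,264],[492,271]],.02);print('keeper',k,k.mean(0),np.degrees(np.arctan2(*(k[1]-k[0])[:2])))
print('tri',tri('t1',[[348.5,218.5],[393,226]],'w6',[[370,264],[493,271]]))"
```

```text
[[ 0.7304 -0.0442  0.042 ]
 [ 0.725  -0.1144  0.042 ]
 [ 0.6412 -0.0374  0.042 ]
 [ 0.6356 -0.1083  0.042 ]] [ 0.683  -0.0761  0.042 ]
[[ 0.6325 -0.0277  0.042 ]
 [ 0.6254 -0.1183  0.042 ]]
keeper [[ 0.5105 -0.155   0.02  ]
 [ 0.4927 -0.2798  0.02  ]] [ 0.5016 -0.2174  0.02  ] -171.86816246361752
tri [[ 0.513  -0.1532  0.0247  0.0008]
 [ 0.4944 -0.2796  0.0228  0.0012]]
```

Call:
{"api": "apply_moves", "payload": {
  "deltas": [
    [[-0.1,0.12,0],[0,0,-0.24],0.8],
    [[-0.15,0.24,0],[0,0,-0.48],0.8],
    [[-0.15,0.36,0],[0,0,-0.7],0.8],
    [[-0.15,0.436,0],[0,0,-0.94],0.8],
    [[-0.15,0.436,0],[0,0,-0.94],0.8],
    [[-0.15,0.436,0],[0,0,-0.94],0.8]
  ]
}}

```text
time: 13.62
ee_pos: [0.4995, -0.2796, 0.1895]
orientation: [-179.9, 0.0, 37.7]
contact_force: [0.5, 0.2, -0.9]
gripper_width: 0.0769
grip_force: 0.0
```

Call:
{"api": "apply_moves", "payload": {
  "deltas": [
    [[0,0,0],[0,0,-0.955],0.8],
    [[0,0,0],[0,0,-0.955],0.8],
    [[0,0,0],[0,0,-0.955],0.8],
    [[0,0,0],[0,0,-0.955],0.8],
    [[0,0,0],[0,0,-0.955],0.8],
    [[0,0,0],[0,0,-0.955],0.8]
  ]
}}

```text
time: 14.38
ee_pos: [0.5, -0.2792, 0.1902]
orientation: [-180.0, -0.0, 80.5]
contact_force: [-0.2, -0.1, -0.3]
gripper_width: 0.0769
grip_force: 0.0
```

```bash
python3 -c "
from h import *
grab('wrist','w7');print(np.load('pics/w7.npz')['o'])
grab('top','t7')
a=cv2.imread('pics/w7.png');b=cv2.resize(cv2.imread('pics/t7.png')[80:260,200:420],(240,196))
cv2.imwrite('pics/c7.png',np.hstack([a,np.vstack([b,np.zeros((224,240,3),np.uint8)])]))"
```

```text
[   0.5      -0.2792    0.1902 -179.9936   -0.0066   80.5224]
```

View pics/c7.png

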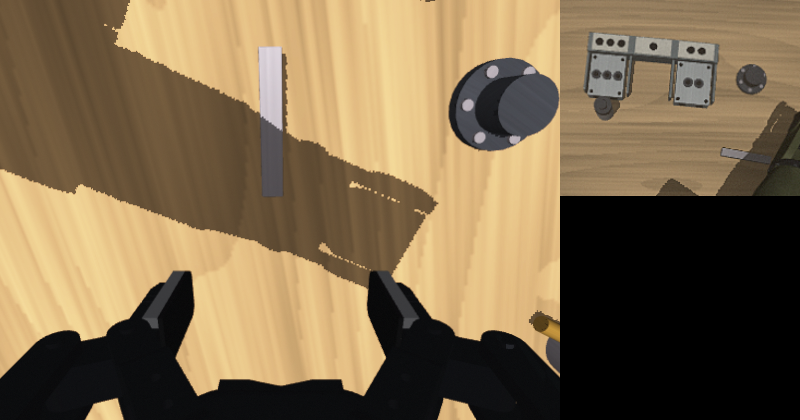

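The wrist view shows the keeper's top face with corners (259,47), (282,47), (283,196) and (262,196). The top inset shows the valve home in the two-dot bay.

```bash
python3 -c "
from h import *
k=onz('w7',[[270.5,47],[272.5,196]],.02);print('keeper',k,k.mean(0),np.degrees(np.arctan2(*(k[0]-k[1])[[1,0]])))
print(tri('w6',[[371,264],[492,271]],'w7',[[270.5,47],[272.5,196]]))
c=k.mean(0);plan(c[0],c[1],.012,np.degrees(np.arctan2(*(k[0]-k[1])[[1,0]])))"
```

```text
keeper [[ 0.5112 -0.154   0.02  ]
 [ 0.491  -0.2803  0.02  ]] [ 0.5011 -0.2171  0.02  ] 80.90819574980328
[[ 0.5113 -0.1544  0.0218  0.0004]
 [ 0.491  -0.2813  0.0173  0.0007]]
shift [ 0.1235 -0.018   0.3565] turn [-0.0001 -0.0001 -0.007 ]
```

Call:
{"api": "apply_moves", "payload": {
  "deltas": [
    [[0.1235,-0.018,0],[0,0,0],0.8],
    [[0.1235,-0.018,0.1],[0,0,0],0.8],
    [[0.1235,-0.018,0.2],[0,0,0],0.8],
    [[0.1235,-0.018,0.3],[0,0,0],0.8],
    [[0.1235,-0.018,0.368],[0,0,0],0.8],
    [[0.1235,-0.018,0.368],[0,0,0],0.8],
    [[0.1235,-0.018,0.368],[0,0,0],0.8]
  ]
}}

```text
time: 15.35
ee_pos: [0.5015, -0.2179, 0.0078]
orientation: [179.9, 0.0, 80.7]
contact_force: [-0.3, 0.1, 0.5]
gripper_width: 0.0768
grip_force: 0.0
```

Call:
{"api": "apply_moves", "payload": {
  "deltas": [
    [[0,0,0],[0,0,0],-0.2],
    [[0,0,0],[0,0,0],-0.6],
    [[0,0,0],[0,0,0],-0.8],
    [[0,0,0],[0,0,0],-0.8],
    [[0,0,0],[0,0,0],-0.8],
    [[0,0,0],[0,0,0],-0.8]
  ],
  "grip_force": 50
}}

```text
time: 16.1
ee_pos: [0.5011, -0.2177, 0.007]
orientation: [179.9, 0.0, 80.7]
contact_force: [-1.3, 0.7, 6.5]
gripper_width: 0.0187
grip_force: 49.7
```

```bash
python3 -c "
from h import *
plan(.5742,-.0678,.008,85.6)"
```

```text
shift [ 0.3195  0.0961 -0.002 ] turn [ 0.0011  0.0005 -0.1078]
```

Call:
{"api": "apply_moves", "payload": {
  "deltas": [
    [[0,0,-0.06],[0,0,0],-0.8],
    [[0,0,-0.12],[0,0,-0.05],-0.8],
    [[0.08,0.024,-0.12],[0,0,-0.109],-0.8],
    [[0.16,0.048,-0.12],[0,0,-0.109],-0.8],
    [[0.24,0.072,-0.12],[0,0,-0.109],-0.8],
    [[0.3195,0.096,-0.12],[0,0,-0.109],-0.8],
    [[0.3195,0.096,-0.12],[0,0,-0.109],-0.8],
    [[0.3195,0.096,-0.06],[0,0,-0.109],-0.8],
    [[0.3195,0.096,-0.02],[0,0,-0.109],-0.8],
    [[0.3195,0.096,-0.002],[0,0,-0.109],-0.8]
  ]
}}

```text
time: 17.35
ee_pos: [0.5731, -0.068, 0.0064]
orientation: [-179.9, -0.0, 85.6]
contact_force: [-26.4, 1.9, 56.4]
gripper_width: 0.0187
grip_force: 58.8
```

Call:
{"api": "apply_moves", "payload": {
  "deltas": [
    [[0,0,0],[0,0,0],-0.8],
    [[0,0,0.002],[0,0,0],-0.4],
    [[0,0,0],[0,0,0],-0.2],
    [[0,0,0],[0,0,0],-0.2],
    [[0,0,-0.06],[0,0,0],-0.2],
    [[0,0,-0.18],[0,0,0],-0.2],
    [[0,0,-0.3],[0,0,0],0.41],
    [[-0.1,0,-0.3],[0,0,0],0.41],
    [[-0.1,0,-0.3],[0,0,0],0.41]
  ]
}}

```text
time: 18.48
ee_pos: [0.5699, -0.1198, 0.1581]
orientation: [179.9, 0.0, 85.5]
contact_force: [0.4, 1.0, -1.6]
gripper_width: 0.0605
grip_force: 0.0
```

```bash
python3 -c "
from h import *
grab('wrist','w8');print(np.load('pics/w8.npz')['o'])"
```

```text
[  0.5699  -0.1198   0.1581 179.918    0.0331  85.5054]
```

View pics/w8.png

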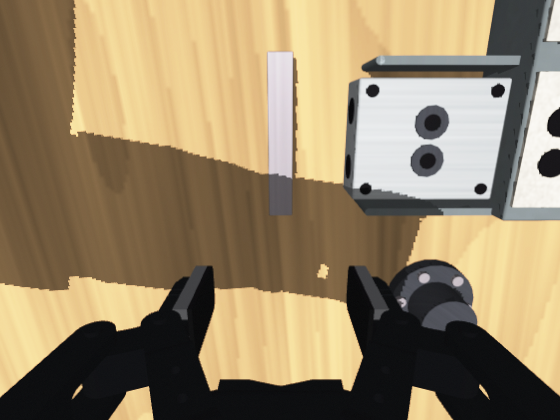

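The bar's top face runs from (280,52) to (280.5,214), and the block's front top edge from (359,79) to (355,199). The bar was released cleanly and is parallel to the block.

```bash
python3 -c "
from h import *
k=onz('w8',[[280,52],[280.5,214]],.02);f=onz('w8',[[359,79],[355,199]],.042)
a=lambda k:np.degrees(np.arctan2(*(k[0]-k[1])[[1,0]]))-90
print('bar',k.mean(0),a(k),'face',f,f.mean(0),a(f))
p=onz('w8',[[372,90],[498,90],[365,188],[481,188]],.042);print(p.mean(0),a(p[[0,2]]),a(p[[1,0]]),a(p[[1,3]]))
plan(.47,-.06,.16,40);plan(.47,-.06,.16,-4.4)"
```

```text
bar [ 0.573  -0.0666  0.02  ] -4.288389226474806 face [[ 0.6317 -0.028   0.042 ]
 [ 0.6278 -0.1155  0.042 ]] [ 0.6298 -0.0717  0.042 ] -2.589341742542288
[ 0.6831 -0.0751  0.042 ] -4.24237906647447 -94.38283375703868 -4.185848282747884
shift [ 0.101  -0.2082 -0.0051] turn [ 0.0004 -0.0002  1.0121]
shift [ 0.101  -0.2082 -0.0051] turn [ 0.0004 -0.0003  1.9987]
```

Call:
{"api": "apply_moves", "payload": {
  "deltas": [
    [[0.05,-0.06,0],[0,0,0.24],0.41],
    [[0.105,-0.12,0],[0,0,0.48],0.41],
    [[0.105,-0.12,0],[0,0,0.72],0.41],
    [[0.105,-0.12,0],[0,0,1],0.41],
    [[0.105,-0.12,0],[0,0,1],0.41],
    [[0.105,-0.12,0],[0,0,1],0.41]
  ]
}}

```text
time: 19.27
ee_pos: [0.5142, -0.0602, 0.1571]
orientation: [-180.0, 0.0, 40.9]
contact_force: [-0.6, -1.0, 0.4]
gripper_width: 0.06
grip_force: 0.0
```

Call:
{"api": "apply_moves", "payload": {
  "deltas": [
    [[0,0,0],[0,0,0.24],0.41],
    [[0,0,0],[0,0,0.48],0.41],
    [[0,0,0],[0,0,0.72],0.41],
    [[0,0,0],[0,0,0.995],0.41],
    [[0,0,0],[0,0,0.995],0.41],
    [[0,0,0],[0,0,0.995],0.41]
  ]
}}

```text
time: 20.02
ee_pos: [0.5142, -0.0605, 0.1572]
orientation: [-180.0, 0.0, -3.9]
contact_force: [0.9, 0.1, 0.1]
gripper_width: 0.0602
grip_force: 0.0
```

```bash
python3 -c "
from h import *
plan(.518,-.0625,.008,-4.4)"
```

```text
shift [0.0079 0.0034 0.2985] turn [-0.      0.0001  0.012 ]
```

Call:
{"api": "apply_moves", "payload": {
  "deltas": [
    [[0.008,0.003,0.1],[0,0,0.012],0.41],
    [[0.008,0.003,0.2],[0,0,0.012],0.41],
    [[0.008,0.003,0.298],[0,0,0.012],0.41],
    [[0.008,0.003,0.298],[0,0,0.012],0.41],
    [[0.03,0.003,0.298],[0,0,0.012],0.41],
    [[0.055,0.003,0.298],[0,0,0.012],0.41],
    [[0.08,0.003,0.298],[0,0,0.012],0.41],
    [[0.105,0.003,0.298],[0,0,0.012],0.41],
    [[0.13,0.003,0.298],[0,0,0.012],0.41],
    [[0.144,0.003,0.298],[0,0,0.012],0.41]
  ]
}}

```text
time: 21.28
ee_pos: [0.5866, -0.0673, 0.0084]
orientation: [180.0, 0.0, -4.6]
contact_force: [-3.5, -0.1, 2.9]
gripper_width: 0.0605
grip_force: 1.9
```

Call:
{"api": "apply_moves", "payload": {
  "deltas": [
    [[0.006,0,0],[0,0,0],0.41],
    [[0.012,0,0],[0,0,0],0.41],
    [[0.012,0,0],[0,0,0],0.41]
  ]
}}

```text
time: 21.65
ee_pos: [0.5921, -0.0678, 0.0082]
orientation: [-180.0, -0.0, -4.7]
contact_force: [1.0, 0.4, 0.0]
gripper_width: 0.0604
grip_force: 0.0
```

Call:
{"api": "apply_moves", "payload": {
  "deltas": [
    [[0.004,0,0],[0,0,0],0.41],
    [[0.004,0,0],[0,0,0],0.41]
  ]
}}

```text
time: 21.9
ee_pos: [0.5939, -0.0679, 0.0083]
orientation: [-180.0, -0.0, -4.7]
contact_force: [-1.1, -0.8, 0.8]
gripper_width: 0.0598
grip_force: 0.7
```

Expected contact is at about tool x 0.599, so I'll close in with small steps.

Call:
{"api": "apply_moves", "payload": {
  "deltas": [
    [[0.004,0,0],[0,0,0],0.41],
    [[0.006,0,0],[0,0,0],0.41],
    [[0.006,0,0],[0,0,0],0.41]
  ]
}}

```text
time: 22.28
ee_pos: [0.597, -0.0682, 0.0083]
orientation: [180.0, -0.0, -4.7]
contact_force: [-1.2, 0.3, 0.3]
gripper_width: 0.0601
grip_force: 0.7
```

Call:
{"api": "apply_moves", "payload": {
  "deltas": [
    [[0.003,0,0],[0,0,0],0.41],
    [[0.005,0,0],[0,0,0],0.41],
    [[0.005,0,0],[0,0,0],0.41]
  ]
}}

```text
time: 22.65
ee_pos: [0.5994, -0.0683, 0.0082]
orientation: [180.0, 0.0, -4.7]
contact_force: [-2.5, -0.5, 0.2]
gripper_width: 0.0606
grip_force: 1.4
```

Call:
{"api": "apply_moves", "payload": {
  "deltas": [
    [[0.003,0,0],[0,0,0],0.41],
    [[0.003,0,0],[0,0,0],0.41]
  ]
}}

```text
time: 22.9
ee_pos: [0.5996, -0.0684, 0.0081]
orientation: [-180.0, 0.2, -4.6]
contact_force: [-14.0, -0.3, 7.2]
gripper_width: 0.0601
grip_force: 6.9
```

Call:
{"api": "apply_moves", "payload": {
  "deltas": [
    [[0.002,0,0],[0,0,0],0.41],
    [[0.002,0,0],[0,0,0],0.41]
  ]
}}

```text
time: 23.15
ee_pos: [0.5997, -0.0684, 0.0081]
orientation: [-180.0, 0.3, -4.6]
contact_force: [-22.0, 0.3, 12.1]
gripper_width: 0.0604
grip_force: 10.8
```

Call:
{"api": "apply_moves", "payload": {
  "deltas": [
    [[-0.02,0,0],[0,0,0],0.41],
    [[-0.08,0,0],[0,0,0],0.41],
    [[-0.1,0,-0.08],[0,0,0],0.41],
    [[-0.1,0,-0.2],[0,0,0],0.41],
    [[-0.1,0,-0.34],[0,0,0],0.41],
    [[-0.1,0,-0.34],[0,0,0],0.41],
    [[-0.1,0,-0.34],[0,0,0],0.41]
  ]
}}

```text
time: 24.02
ee_pos: [0.5521, -0.0645, 0.1783]
orientation: [180.0, -0.1, -4.7]
contact_force: [-0.1, -0.0, -0.8]
gripper_width: 0.0603
grip_force: 0.0
```

```bash
python3 -c "
from h import *
grab('wrist','w9');print(np.load('pics/w9.npz')['o'])"
```

```text
[  0.5521  -0.0645   0.1783 179.9984  -0.0694  -4.6647]
```

View pics/w9.png

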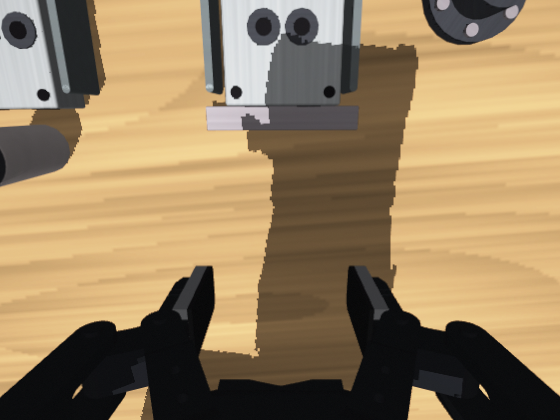

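The bar lies flush across the block's front face, from (207,118) to (358,118), and is centred on the plugs at (264,27) and (301,27). The tool is clear.

```bash
python3 -c "
from h import *
print(bot.hand_in())"
```

```text
the job is handed in; nothing more can be done
None
```

The two-plug valve is fully home in the two-dot bay and the keeper bar is flush and centred on its front face; I handed the job in at about 24 s, and no verdict was shown.

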